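Open the plate's water valve and take a contact temperature

ROBOT

A 6-joint arm with a two-finger parallel gripper is mounted at the origin on the work surface. World frame = base frame: x ahead of the robot, y to its left, z up, the work surface at z = 0. Lengths are in m, angles in rad, forces in N, time in s.
With the tool pointing down it reaches from about 0.325 to 0.9 m from the base axis. Payload 6.1 kg.
Tool frame: the origin (TCP) lies midway between the tips of the shut fingers; the grasp point (between the pads) lies 19 mm behind it; z points along the fingers, y is the line along which they close (so a half turn about z gives the same grasp; the last joint's range is limited). The gripper opens to 85 mm and grips with 20 to 120 N. Pads are 22 mm wide; open, the fingers measure 114 mm over their backs; the gripper's body (76 mm by 85 mm) begins 54 mm behind the grasp point. The pads swing forward as they close: fully open they stand 13 mm farther back than shut.
Start: joints at [1.203, 0.22, 1.526, -0, 1.395, -0.126], TCP at [0.15, 0.607, 0.207] pointing down, gripper open.
Joint ranges: [-2.98, 2.98], [-0.91, 2.08], [0.09, 2.57], [-1.24, 4.39], [0.2, 2.65], [-2.68, 2.68]. Speed limits (rad/s): [2.57, 2.57, 3.01, 3.14, 3.14, 3.14].

INTERFACE

Orientations are given as [roll, pitch, yaw] about the fixed x, y, z axes, in that order (R = Rz(yaw) Ry(pitch) Rx(roll)).
In Python, from bench import bot gives the robot as it stands. The module is installed in compiled form; this text tells all that it offers.
- The arm moves only by the tool drive_tool, never from a script. Its argument "targets" is one flat list of numbers, 7 for each row, row after row: the turn, a rotation vector about the tool's x, y, z in rad, then the shift along the tool's x, y, z in m, then the finger opening in m, from 0 to 0.0854. In form: [rx, ry, rz, tx, ty, tz, hand, rx, ry, rz, tx, ty, tz, hand, ...]. A call has 1 to 5 rows; each row is the pose to reach, as a shift and turn from the pose commanded when the call began, along the tool's axes at that moment; what a row does not reach only later rows make up. A row lasts 1/8 s, in which the tool goes at most 62.5 mm and 10.7 degrees, less where a joint would pass 70% of its speed; a pose out of reach is approached as far as the arm can. A call with a gripper value outside its range is refused whole. The fingers move at their own pace and stop on an object; "grip_force" is the grip in N (left out, the last holds). Time passes only in rows, so rows that repeat a pose let the fingers close. It gives the time, the measured TCP pose, the force, the opening and the grip force at its end, in the units of the state.
- bot.sense(): the state, without advancing time (a new reading comes with each control period).
- bot.capture(name): name is "scene" or "top" or "wrist"; returns the picture (400x640x3 uint8, blue, green, red); there is no depth.
- bot.get_calibration(name): a dict with "mtx" (3x3 intrinsics, pixels), "xyz" and "orientation" of the camera in the world; the wrist camera has in their place "mount" (4x4, takes a point from camera to tool coordinates, whose origin is the TCP and whose axes are the flange's). Camera axes: x right, y up, looking along -z (the intrinsics and any distortion apply to the point x, -y, -z); pixel columns grow to the right and rows downward; lengths in m; the calibration is good to about 2 mm. A picture is of the moment at which its call begins: read the wrist's pose just before it. get_calibration takes no time and is no camera call.
- bot.finish_job(): hands the job in; it is judged then, once.
The state is a dict: "clock": time; "joints": joint angles; "joint_velocities": joint speeds; "joint_torque": joint torques, N m; "tool_pos": TCP position; "tcp_rot": TCP orientation; "contact_force": force on the tool from outside, world axes, zero at the start; "wrist_torque": the same for the moment, N m; "grip_width": opening from 0.0 (shut) to 1.0 (fully open); "gripper_force": force on a finger pad.
Only numpy, scipy, OpenCV 4.12 (cv2) and the standard library are available. Lean on these libraries where they do the work, as an engineer would, in place of code of your own. Each camera call takes 0.05 s, during which the arm holds its last target. There are 200 camera calls.

TASK

First open the warm-water valve of the drying plate fully, by swinging its red handle until it lies in line with the copper pipe. Then take the yellow contact thermometer out of its blue stand and hold it square to the sloping plate (not simply upright), with its sprung brass tip inside the red ring and pressed gently, about half-way in; finish while still holding it there. Leave the tube rack, the brown bottle and the blue jar alone.

Things in the scene. Friction and masses are not known exactly. Their poses are not given: they have to be found in the camera images.
- valve (a joint): Angle of the red valve handle about its vertical pivot: 0 = shut (handle across the pipe, pointing the way of the plate's low front edge), 1.571 = fully open (in line with the pipe, pointing away from the plate). Opens clockwise seen from above; stops at both ends; stays where it is left; needs about 2 N at the red grip.
- valve_pivot (a point): Point on the handle's vertical pivot axis, half-way up the handle, 96 mm above the table. Below it run the copper pipe (18 mm thick, axis 50 mm above the table) and brass valve body (top 67 mm above the table). The pipe bends down into the table 85 mm beyond the pivot. The pivot is 90 mm from the side of the plate.
- valve_grip (a point): Point on the red grip of the handle, 70 mm from the pivot, at the centre of the grip's section. The grip is a level bar 16 mm wide and 16 mm high, from 35 to 100 mm out from the pivot, top 104 mm and underside 88 mm above the table. Site x axis points from the grip towards the pivot, z up.
- plate: The whole fixed drying unit: white housing, sloping metal plate, pipe and valve. Origin on the table; x points level from the low front edge to the high rear edge, y along the plate's width towards the valve, z up. Housing 170 mm (x) by 190 mm, its middle at y = -70 mm. The pipe runs along y at x = 0; valve pivot at x = 0, y = 120 mm.
- spot (a point): Centre of the marked spot, on the sloping plate's face: red ring, outer diameter 36 mm, inner 20, white inside, black dot. Site z is the face's outward normal, x runs up the slope. The slope is 20 degrees (0.35 rad); the normal leans towards the low front edge. Plate 190 mm up the slope, 200 wide, 52 mm high in front (plus an 8 mm lip) to 118 at the back; the spot is 88 mm above the table.
- probe_grip (a point): Centre of the thermometer's round yellow handle, 26 mm in diameter, 80 mm long; z axis along the probe, away from the tip. It starts upright, the handle's lower end resting on the stand's top, so the point is 115 mm above the table. Below the handle: a steel tube 12 mm thick, 35 mm long, then the brass plunger. Mass about 0.12 kg.
- probe: The loose contact thermometer itself, origin and axes the same as point probe_grip. Carries the plunger.
- tip_end (a point): The very end of the round-ended brass plunger (9 mm thick), on the probe's axis, 105 mm from the centre of the handle when the plunger is free; z axis along the probe, towards the handle.
- plunger (a joint): How far the sprung brass tip is pushed into the tube, m: 0 = free, 0.020 = fully in. The spring takes 0.3 N per mm (3 N half-way).
- stand_top (a point): Centre of the top of the blue probe stand, a fixed block 70 by 70 mm, 75 mm high, with an upright through hole 16 mm across in which the tube and tip hang 10 mm clear of the table. It may be on the left or on the right of the drying unit.
- rack: White test-tube rack with five tubes, 160 mm (x) by 60 mm, 110 mm high over the tubes, loose, to be left alone. Origin at the centre of its underside.
- brown_bottle: Brown bottle with a blue cap, 64 mm in diameter, 140 mm high, loose, to be left alone. Origin at the centre of its underside.
- blue_jar: Blue jar with a yellow cap, 68 mm in diameter, 100 mm high, loose, to be left alone. Origin at the centre of its underside.
There are look-alikes about, which are no part of the job. What is shaped like the probe but green is not meant.

How it is judged:
On the way, in this order (a step that is already met when the one before it is completed fails the run):
1. the valve is opened fully (value of joint valve above 1.42 rad), for 0.2 s.
2. the thermometer is lifted out of its stand in the gripper (z of tip_end in the frame of stand_top above 0.001 m and contact force between the fingers and probe above 1 N), for 0.1 s.
At the end, for the whole second after the job is handed in: For a second after the end: valve within 10 degrees of open; gripper holds the probe still, within 8 degrees of square to the plate, tip within 10 mm of the ring's centre, in contact (0.6 to 8 N), pushed in 4 to 16 mm; rack, bottle and jar upright, within 30 mm of their places (value of joint valve above 1.4 rad and distance between tip_end and spot below 0.01 m and angle between the z axis of probe and the z axis of spot, either way round below 0.14 rad and value of joint plunger between 0.004 and 0.016 m and contact force between probe and plate between 0.6 and 8 N and contact force between the fingers and probe above 1 N and linear speed of probe below 0.02 m/s and distance of each of rack, brown_bottle, blue_jar from where it was at the start of the episode below 0.03 m and angle between each of rack, brown_bottle, blue_jar's own z axis and vertical below 0.2 rad); the arm keeps its last pose, push and grip.
It fails at once if the thermometer is pressed hard on the plate or its fittings (contact force between probe and plate above 15 N).
It fails at once if the rack is knocked over or pushed away (distance of rack from where it was at the start of the episode above 0.03 m or angle between rack's own z axis and vertical above 0.3 rad).
It fails at once if the brown bottle is knocked over or pushed away (distance of brown_bottle from where it was at the start of the episode above 0.03 m or angle between brown_bottle's own z axis and vertical above 0.3 rad).
It fails at once if the blue jar is knocked over or pushed away (distance of blue_jar from where it was at the start of the episode above 0.03 m or angle between blue_jar's own z axis and vertical above 0.3 rad).
It also fails if it takes over 64 s, if anything falls off the work surface, if the arm or the gripper's body presses on something with over 40 N, if the wrist force passes 120 N, or if a joint passes its speed limit or range.

## Working session

There is one attempt and no reset: what is moved stays moved. The work goes in short steps, Python scripts to look and compute and a tool call to move; the robot and the scene stay as the last step left them, time stands still between calls to the robot, and variables do not carry over. Pictures are saved under pics/ and viewed, at most 10 in all, crops included, and the job is handed in when it is done.

Besides the shell and the picture viewer there is one more tool, called after "Call:" in YAML: its name, and indented under it one key for each argument. drive_tool: Moves the arm, as the interface text tells. Its arguments: {"type":"object","properties":{"targets":{"type":"array"},"grip_force":{"type":"number"}},"required":["targets"]}

```bash
mkdir -p pics; cat > h.py <<'E'
import numpy as np, cv2
from scipy.spatial.transform import Rotation as R
from bench import bot
def cam(n, s=None):
    c=bot.get_calibration(n); K=np.array(c["mtx"])
    if "mount" in c:
        s=s or bot.sense(); T=np.eye(4); T[:3,:3]=R.from_euler('xyz',s["tcp_rot"]).as_matrix(); T[:3,3]=s["tool_pos"]
        M=T@np.array(c["mount"]); return K,M[:3,:3],M[:3,3],c
    return K,R.from_euler('xyz',c["orientation"]).as_matrix(),np.array(c["xyz"]),c
def ray(C,u,v):
    K,Rm,p,c=C; d=np.linalg.solve(K,[u,v,1.]); d=Rm@np.array([d[0],-d[1],-d[2]]); return p,d/np.linalg.norm(d)
def onz(C,u,v,z):
    p,d=ray(C,u,v); return p+d*(z-p[2])/d[2]
def proj(C,P):
    K,Rm,p,c=C; q=Rm.T@(np.array(P)-p); q=K@np.array([q[0],-q[1],-q[2]]); return q[:2]/q[2]
def tri(C1,a,C2,b):
    p,d=ray(C1,*a);q,e=ray(C2,*b); t=np.linalg.lstsq(np.c_[d,-e],q-p,rcond=None)[0]
    A=p+t[0]*d;B=q+t[1]*e; return (A+B)/2,np.linalg.norm(A-B)
E
python3 - <<'E'
from h import *
for n in("scene","top"):
    cv2.imwrite(f"pics/{n}0.png",bot.capture(n)); c=bot.get_calibration(n); print(n,c)
print(bot.get_calibration("wrist"))
print(bot.sense())
E
```

```text
scene {'mtx': array([[396.75840057,   0.        , 310.50855233],
       [  0.        , 396.75840057, 195.5286074 ],
       [  0.        ,   0.        ,   1.        ]]), 'xyz': array([1.10805264, 0.59329371, 0.71954818]), 'orientation': array([ 0.90112736, -0.01494734,  2.31604788])}
top {'mtx': array([[453.20469128,   0.        , 318.90960193],
       [  0.        , 453.20469128, 204.08503273],
       [  0.        ,   0.        ,   1.        ]]), 'xyz': array([0.25640318, 0.05718769, 1.46219412]), 'orientation': array([ 0.20823703, -0.00268319, -1.62320903])}
{'mtx': array([[321.96045526,   0.        , 321.5440855 ],
       [  0.        , 321.96045526, 195.73321767],
       [  0.        ,   0.        ,   1.        ]]), 'mount': array([[-6.83389845e-04,  9.65048392e-01,  2.62070857e-01,
         6.49122461e-02],
       [ 9.99999471e-01,  4.58014921e-04,  9.21059761e-04,
        -2.38738535e-04],
       [ 7.68834878e-04,  2.62071347e-01, -9.65048195e-01,
        -1.67662128e-01],
       [ 0.00000000e+00,  0.00000000e+00,  0.00000000e+00,
         1.00000000e+00]])}
{'clock': 0.1, 'joints': array([ 1.20290671e+00,  2.21153747e-01,  1.52751558e+00,  3.58237075e-05,
        1.39473432e+00, -1.26117873e-01]), 'joint_velocities': array([ 0.00212976,  0.00036545, -0.00230544,  0.00114584, -0.00089313,
       -0.00183887]), 'joint_torque': array([ 8.32076985e-04, -4.98237133e+01, -3.90551949e+01, -2.87963285e-04,
        5.59265507e-03,  7.20075860e-06]), 'tool_pos': array([0.14942186, 0.60625114, 0.20599469]), 'tcp_rot': array([-3.13980047e+00, -2.62772754e-04,  2.89981436e+00]), 'contact_force': array([-0.62860142,  0.70037225, -0.11991033]), 'wrist_torque': array([0.00780648, 0.03651757, 0.00768767]), 'gripper_force': 0.0, 'grip_width': 1.0006013392321333}
```

View pics/scene0.png

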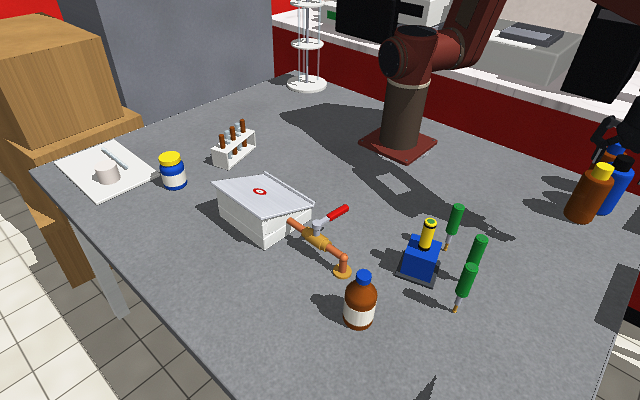

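View pics/top0.png

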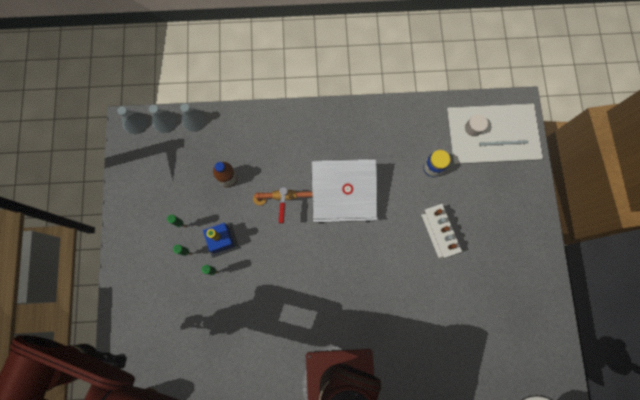

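The scene picture shows the ring at (260,191), the red handle at (338,214), the pipe ending at (343,268), the yellow probe at (428,234) and the bottle at (360,300). The top picture shows the ring at (348,189), the pivot at (283,193), the handle down to (282,222) and the probe at (212,234). Next I'll measure these.

```bash
cat > m.py <<'E'
from h import *
S=cam("scene");T=cam("top")
ims={n:cv2.imread(f"pics/{n}0.png") for n in("scene","top")}
def blob(n,lo,hi,box,lo2=None,hi2=None):
    x0,y0,x1,y1=box; h=cv2.cvtColor(ims[n][y0:y1,x0:x1],cv2.COLOR_BGR2HSV); m=cv2.inRange(h,lo,hi)
    if lo2: m|=cv2.inRange(h,lo2,hi2)
    p=cv2.findNonZero(m)[:,0]+[x0,y0]; return p,cv2.minAreaRect(p.astype(np.float32))
red=((0,150,90),(5,255,255)); red2=((172,150,90),(180,255,255))
yel=((22,120,90),(35,255,255))
ring={}
for n,b in(("scene",(245,180,275,202)),("top",(335,178,362,200))):
    p,r=blob(n,*red,b,*red2); ring[n]=(p.min(0)+p.max(0))/2; print(n,"ring",ring[n],len(p),r)
print("spot tri",tri(S,ring["scene"],T,ring["top"]),"top@.088",onz(T,*ring["top"],.088),"scene",onz(S,*ring["scene"],.088))
for n,b in(("scene",(315,200,355,230)),("top",(272,195,292,228))):
    p,r=blob(n,*red,b,*red2); C=S if n=="scene" else T
    (cx,cy),(w,h),a=r; bp=cv2.boxPoints(r); e=sorted([(bp[i]+bp[(i+1)%4])/2 for i in range(4)],key=lambda q:-np.linalg.norm(q-[cx,cy]))[:2]
    print(n,"grip",r,len(p),[onz(C,*q,.1).round(4) for q in e],onz(C,cx,cy,.1))
for n,b in(("scene",(410,210,445,255)),("top",(200,225,235,245))):
    p,r=blob(n,*yel,b); C=S if n=="scene" else T
    print(n,"probe",r,p.min(0),p.max(0),onz(C,*r[0],.115),onz(C,*r[0],.155))
p,r=blob("top",(100,120,60),(130,255,255),(200,218,240,255)); print("stand top",r,onz(T,*r[0],.075))
for n,b in(("top",(210,158,236,188)),): print("bottle cap",(lambda r:(r,onz(T,*r[0],.14)))(blob(n,(100,100,50),(130,255,255),b)[1]))
p,r=blob("top",(0,0,140),(180,40,255),(308,155,382,226)); print("plate",cv2.boxPoints(r).round(1).tolist(),[onz(T,*q,.085).round(3).tolist() for q in cv2.boxPoints(r)])
p,r=blob("top",(5,120,60),(18,255,255),(250,185,315,208)); print("pipe",r)
print("pivot(px guess)",onz(T,283,193,.1), "elbow",onz(T,258,198,.05))
print("green",[onz(T,*q,.1).round(3) for q in((174,218),(179,249),(208,269))])
cv2.imwrite("pics/crop.png",np.hstack([cv2.resize(ims["top"][150:280,160:390],None,fx=3,fy=3)]))
E
python3 m.py
```

```text
scene ring [259. 191.] 41 ((258.98077392578125, 191.0961456298828), (12.551432609558105, 5.295135974884033), 11.309932708740234)
top ring [349.  189.5] 2 ((349.0, 189.5), (8.062257766723633, 0.0), 119.74488067626953)
spot tri (array([ 0.58880037, -0.05784642,  0.08122377]), np.float64(0.0017336610684177574)) top@.088 [ 0.58777292 -0.05792784  0.088     ] scene [ 0.59390911 -0.05011772  0.088     ]
scene grip ((337.75, 211.75), (7.202940464019775, 22.809310913085938), 59.03623962402344) 164 [array([0.494 , 0.1622, 0.1   ]), array([0.5597, 0.1558, 0.1   ])] [0.52744862 0.15896259 0.1       ]
top grip ((281.0, 212.5), (19.0, 4.0), 90.0) 80 [array([0.5531, 0.1546, 0.1   ]), array([0.4939, 0.1567, 0.1   ])] [0.5233828  0.15566089 0.1       ]
scene probe ((427.2264404296875, 232.70753479003906), (12.362449645996094, 31.180845260620117), 15.945395469665527) [419 217] [436 248] [0.4594678  0.35799493 0.115     ] [0.50238149 0.3735635  0.155     ]
top probe ((211.5, 233.5), (7.0, 7.0), 90.0) [208 230] [215 237] [0.46723239 0.36466632 0.115     ] [0.46097258 0.35553687 0.155     ]
stand top ((216.8499755859375, 237.0500030517578), (23.40085220336914, 24.349536895751953), 71.56504821777344) [0.46160168 0.35739324 0.075     ]
bottle cap (((219.25003051757812, 166.25001525878906), (9.192387580871582, 8.485280990600586), 45.0), array([0.6680288, 0.3347793, 0.14     ]))
plate [[311.20001220703125, 160.3000030517578], [375.0, 158.60000610351562], [376.6000061035156, 219.8000030517578], [312.79998779296875, 221.5]] [[0.69, 0.055, 0.085], [0.685, -0.147, 0.085], [0.488, -0.137, 0.085], [0.493, 0.06, 0.085]]
pipe ((282.39862060546875, 196.0369873046875), (11.567669868469238, 57.5242919921875), 83.9909896850586)
pivot(px guess) [0.58432561 0.14734311 0.1       ] elbow [0.58409997 0.23093704 0.05      ]
green [array([0.523, 0.482, 0.1  ]), array([0.428, 0.466, 0.1  ]), array([0.363, 0.379, 0.1  ])]
```

View pics/crop.png

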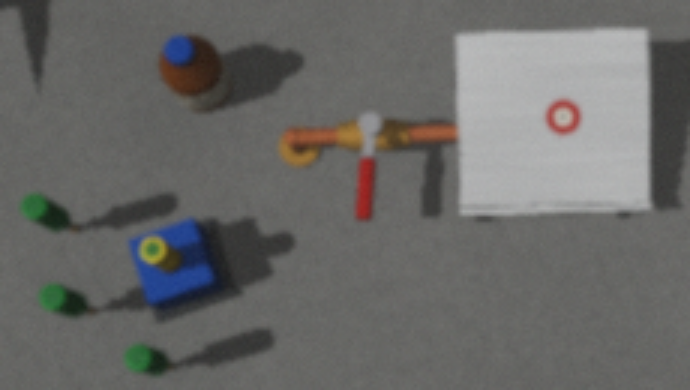

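The crop confirms the layout: the pivot is at top pixel (283.3,191.3), the ring at (347.7,189), and the handle points at the robot. I'll move to a vantage pose near the valve and use the wrist camera there.

```bash
cat >> h.py <<'E'
def go(p,rot):  # rot: matrix of the wanted tool in world; gives the row in tool axes
    s=bot.sense(); A=R.from_euler('xyz',s["tcp_rot"]); 
    print("row",(A.inv()*R.from_matrix(rot)).as_rotvec().round(4).tolist(),A.inv().apply(np.array(p)-s["tool_pos"]).round(4).tolist(),"t",round(s["clock"],2))
def down(yaw): return R.from_euler('xyz',[np.pi,0,yaw]).as_matrix()
E
python3 -c "
from h import *
go([.50,.12,.26],down(3.11))"
```

```text
row [-0.0018, -0.0005, -0.2102] [-0.4568, -0.3883, -0.0534] t 0.1
```

Call:
drive_tool:
  targets: [0, 0, -0.07, -0.03, -0.02, -0.053, 0, 0, 0, -0.21, -0.457, -0.388, -0.053, 0, 0, 0, -0.21, -0.457, -0.388, -0.053, 0, 0, 0, -0.21, -0.457, -0.388, -0.053, 0, 0, 0, -0.21, -0.457, -0.388, -0.053, 0]

```text
clock: 0.72
tool_pos: [0.3188, 0.3753, 0.2589]
tcp_rot: [-3.141, -0.0, 3.11]
contact_force: [1.7, 0.9, -0.1]
grip_width: 0.001
gripper_force: 0.0
```

```bash
python3 -c "
from h import *
print(bot.sense()['joints'])
go([.50,.12,.26],down(3.11))"
```

```text
[ 7.06368403e-01 -1.32779576e-01  1.79456649e+00 -1.46240874e-04
  1.48001539e+00 -8.33112360e-01]
row [-0.0002, -0.0001, 0.0003] [-0.1891, -0.2495, -0.001] t 0.72
```

Call:
drive_tool:
  targets: [0, 0, 0, -0.189, -0.25, -0.001, 0, 0, 0, 0, -0.189, -0.25, -0.001, 0, 0, 0, 0, -0.189, -0.25, -0.001, 0, 0, 0, 0, -0.189, -0.25, -0.001, 0, 0, 0, 0, -0.189, -0.25, -0.001, 0]

```text
clock: 1.35
tool_pos: [0.4993, 0.1201, 0.2601]
tcp_rot: [3.141, -0.0, 3.11]
contact_force: [1.6, 0.7, 0.1]
grip_width: -0.0
gripper_force: 0.0
```

```bash
python3 - <<'E'
from h import *
s=bot.sense(); im=bot.capture("wrist"); cv2.imwrite("pics/w1.png",im); np.save("w1.npy",[*s["tool_pos"],*s["tcp_rot"]]); print(s["tool_pos"],s["tcp_rot"],s["joint_velocities"].round(3))
E
```

```text
[0.49932688 0.12006758 0.26006131] [ 3.14137504e+00 -1.04659262e-04  3.10955280e+00] [-0.889  0.404 -0.375  0.003 -0.033 -0.882]
```

View pics/w1.png

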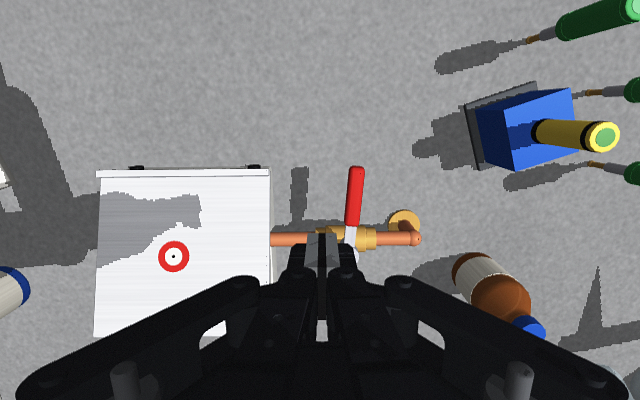

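The wrist picture shows the ring at (173,257), the red grip from (357,167) to (351,225) and the pipe along row 239. The probe's top is at (603,136), the stand at (525,130) and the bottle at (500,295). The arm was still settling, so I'll measure from a fresh frame.

```bash
python3 - <<'E'
from h import *
s=bot.sense(); print(s["joint_velocities"].round(3), s["tool_pos"])
im=bot.capture("wrist"); C=cam("wrist",s); cv2.imwrite("pics/w2.png",im)
h=cv2.cvtColor(im,cv2.COLOR_BGR2HSV)
def m(lo,hi,b):
    k=np.zeros(h.shape[:2],np.uint8); x0,y0,x1,y1=b; k[y0:y1,x0:x1]=255; return cv2.inRange(h,lo,hi)&k
def rm(b): return m((0,150,90),(6,255,255),b)|m((172,150,90),(180,255,255),b)
def mean(k): p=cv2.findNonZero(k)[:,0]; return p.mean(0),p
c,p=mean(rm((150,230,200,285))); print("ring",c,p.min(0),p.max(0)); print(" spot",onz(C,*c,.088))
c,p=mean(rm((335,160,375,235))); r=cv2.minAreaRect(p.astype(np.float32)); print("grip",r); bp=cv2.boxPoints(r)
print(" corners",[onz(C,*q,.104).round(4).tolist() for q in bp])
c,p=mean(m((22,120,90),(35,255,255),(530,110,640,160))); print("probe",p.min(0),p.max(0))
c,p=mean(m((45,60,40),(85,255,255),(585,120,622,155))); print("green cap",c,onz(C,*c,.155))
k=m((105,120,90),(125,255,255),(470,80,580,180)); 
b=m((0,0,150),(180,40,255),(90,160,275,345)); x=max(cv2.findContours(b,0,2)[0],key=cv2.contourArea); 
# plate front edge: first white row per column
cols=np.arange(110,265,5); rows=[np.flatnonzero(b[:,u])[0] for u in cols]; l=np.polyfit(cols,rows,1)
P,Q=onz(C,110,np.polyval(l,110),.06),onz(C,260,np.polyval(l,260),.06); print("front edge",P,Q,"yaw a",np.arctan2(-(Q-P)[0],(Q-P)[1]))
pp=m((3,90,60),(16,255,255),(275,225,425,250)); us=[u for u in range(276,318,3)]; ctr=[np.flatnonzero(pp[:,u]).mean() for u in us]; l2=np.polyfit(us,ctr,1)
P,Q=onz(C,272,np.polyval(l2,272),.055),onz(C,318,np.polyval(l2,318),.055); print("pipe",P,Q)
E
```

```text
[ 0.088 -0.033  0.043  0.025  0.027  0.166] [0.50288169 0.11364444 0.2597831 ]
ring [179.84166667 253.19166667] [165 238] [195 268]
 spot [ 0.5930733  -0.05467351  0.088     ]
grip ((361.3170471191406, 192.14633178710938), (14.5769624710083, 60.29561996459961), 6.340191841125488)
 corners [[0.5553, 0.1412, 0.104], [0.4913, 0.1488, 0.104], [0.4935, 0.1635, 0.104], [0.5576, 0.1566, 0.104]]
probe [545 114] [630 146]
green cap [614.62184874 131.10084034] [0.46530487 0.35637546 0.155     ]
front edge [ 0.48658195 -0.13142716  0.06      ] [0.49310351 0.04145369 0.06      ] yaw a -0.03770496107131697
pipe [0.59151576 0.04682978 0.055     ] [0.58516455 0.10438936 0.055     ]
```

```bash
python3 -c "
from h import *
go([.52,.113,.081],down(3.11)); print(bot.sense()['tool_pos'])"
```

```text
row [-0.0021, 0.0001, -0.0067] [-0.0192, -0.0028, 0.1786] t 1.45
[0.50091629 0.11685937 0.25961361]
```

Call:
drive_tool:
  targets: [0, 0, 0, -0.02, -0.006, 0.05, 0, 0, 0, 0, -0.02, -0.006, 0.1, 0, 0, 0, 0, -0.02, -0.006, 0.15, 0, 0, 0, 0, -0.02, -0.006, 0.179, 0, 0, 0, 0, -0.02, -0.006, 0.179, 0]

```text
clock: 2.08
tool_pos: [0.5153, 0.1156, 0.0782]
tcp_rot: [-3.141, -0.007, 3.11]
contact_force: [0.2, 0.0, -0.5]
grip_width: 0.0
gripper_force: 0.0
```

```bash
python3 - <<'E'
from h import *
s=bot.sense(); print(s["tool_pos"],s["contact_force"])
im=bot.capture("wrist"); s=bot.sense(); C=cam("wrist",s); cv2.imwrite("pics/w3.png",im)
A=R.from_euler('xyz',s["tcp_rot"]); p0=s["tool_pos"]
for q in [(.5197,.147),(.523,.175),(.539,.2005),(.559,.2144),(.570,.219)]: print((A.inv().apply(np.array([*q,.081])-p0)).round(4).tolist())
E
```

```text
[0.5153317  0.11560239 0.07824047] [ 0.20124711  0.04066982 -0.51308097]
[-0.0014, 0.0314, -0.0005]
[-0.0039, 0.0595, -0.0005]
[-0.019, 0.0854, -0.0006]
[-0.0386, 0.1, -0.0006]
[-0.0495, 0.1049, -0.0007]
```

View pics/w3.png

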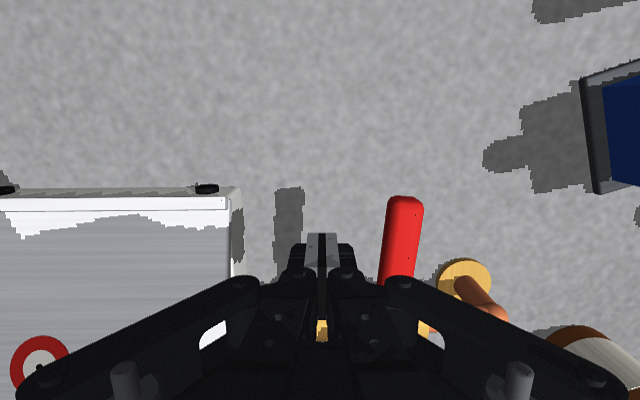

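The shut fingers at (322,260) stand clear, to the left of the red grip at (400,240). I'll push along the arc.

Call:
drive_tool:
  targets: [0, 0, 0, -0.001, 0.016, 0, 0, 0, 0, 0, -0.001, 0.031, 0, 0, 0, 0, 0, -0.002, 0.045, 0, 0, 0, 0, 0, -0.004, 0.059, 0, 0, 0, 0, 0, -0.01, 0.073, 0, 0]

```text
clock: 2.75
tool_pos: [0.5309, 0.1892, 0.0814]
tcp_rot: [3.142, 0.0, 3.11]
contact_force: [0.4, -0.4, -0.1]
grip_width: -0.002
gripper_force: 0.0
```

Call:
drive_tool:
  targets: [0, 0, 0, -0.009, 0.012, 0, 0, 0, 0, 0, -0.018, 0.02, 0, 0, 0, 0, 0, -0.028, 0.027, 0, 0, 0, 0, 0, -0.035, 0.03, 0, 0, 0, 0, 0, -0.04, 0.031, 0, 0]

```text
clock: 3.38
tool_pos: [0.5722, 0.2176, 0.0811]
tcp_rot: [-3.141, -0.0, 3.11]
contact_force: [-0.7, 0.3, 1.1]
grip_width: -0.001
gripper_force: 0.0
```

```bash
python3 - <<'E'
from h import *
bot.capture("scene");bot.capture("scene")
s=bot.sense(); print(s["tool_pos"],s["contact_force"])
im=bot.capture("top"); cv2.imwrite("pics/t2.png",cv2.resize(im[140:260,180:400],None,fx=3,fy=3,interpolation=2))
E
```

```text
[0.57222093 0.21741386 0.08122102] [ 0.17414605 -0.6729708  -0.23887449]
```

View pics/t2.png

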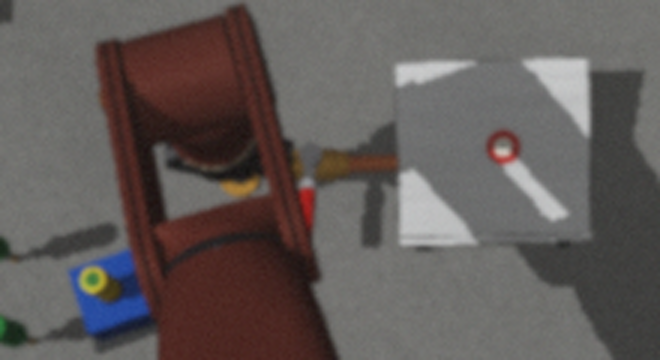

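```bash
python3 - <<'E'
from h import *
s=bot.sense(); im=bot.capture("wrist"); C=cam("wrist",s); cv2.imwrite("pics/w4.png",im)
print("tcp px",proj(C,s["tool_pos"]))
h=cv2.cvtColor(im,cv2.COLOR_BGR2HSV); k=cv2.inRange(h,(0,150,60),(6,255,255))|cv2.inRange(h,(172,150,60),(180,255,255))
for c in cv2.findContours(k,0,2)[0]:
    if cv2.contourArea(c)>50: r=cv2.minAreaRect(c); print(r,cv2.contourArea(c)); print([onz(C,*q,.1).round(3).tolist() for q in cv2.boxPoints(r)])
s3=dict(tool_pos=np.array([.5185,.1155,.0815]),tcp_rot=[np.pi,0,3.11]); print(proj(cam("wrist",s3),[.492,.156,.104]))
E
```

```text
tcp px [322.72581583 229.59139835]
((181.60302734375, 150.94577026367188), (140.51116943359375, 42.99067306518555), 88.80650329589844) 5479.0
[[0.493, 0.148, 0.1], [0.493, 0.167, 0.1], [0.558, 0.16, 0.1], [0.558, 0.139, 0.1]]
[408.07064232 191.18942058]
```

View pics/w4.png

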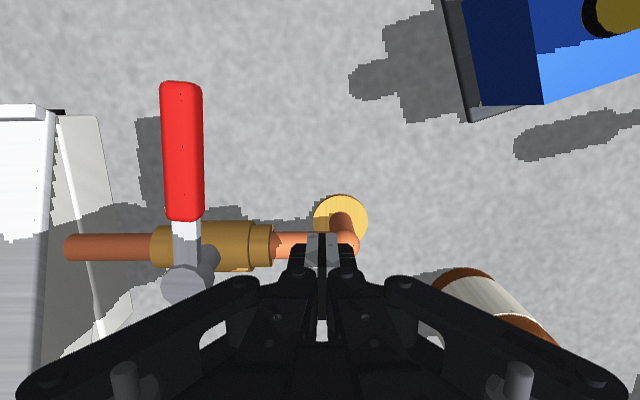

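The handle is still shut, with the red at (182,150), although the fingers' path crossed it without any force. The fingers must have missed in height, so I'll check the fingertip height with the scene camera.

```bash
python3 - <<'E'
from h import *
s=bot.sense(); im=bot.capture("scene"); C=cam("scene"); p=s["tool_pos"]; print(p, s["joints"].round(3))
for z in(0.081,.104): print(z,proj(C,[p[0],p[1],z]))
for q in [(.492,.156,.096),(.592,.15,.096),(.592,.15,.067)]: print(q,proj(C,q))
x0,y0=260,130; cv2.imwrite("pics/s2.png",cv2.resize(im[y0:y0+150,x0:x0+200],None,fx=4,fy=4,interpolation=cv2.INTER_CUBIC))
E
```

```text
[0.57159772 0.21736331 0.08113655] [ 0.235  0.306  1.67  -0.     1.166 -1.304]
0.081 [344.64856901 238.71974275]
0.104 [345.34796523 231.38967595]
(0.492, 0.156, 0.096) [345.92831843 205.63395293]
(0.592, 0.15, 0.096) [316.91409213 224.45254869]
(0.592, 0.15, 0.067) [316.60792295 233.51107433]
```

View pics/s2.png

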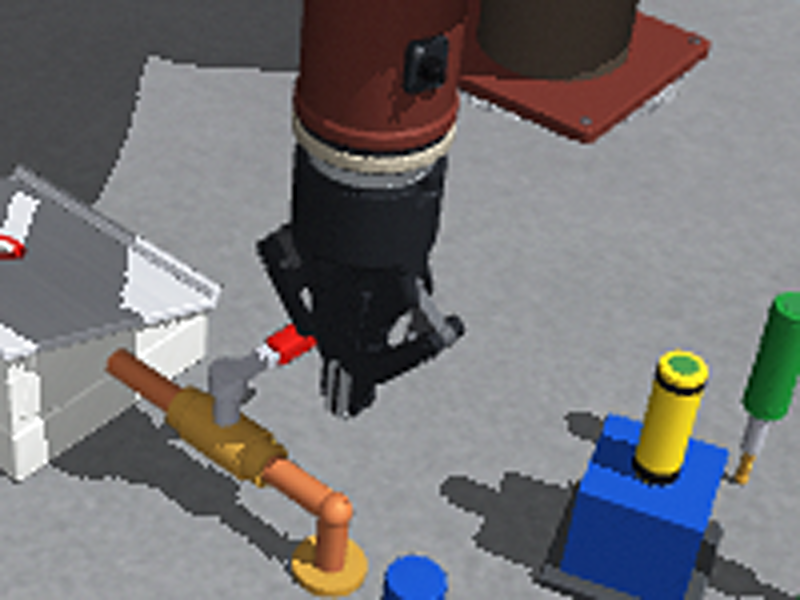

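Projecting the fingertips puts their real lower end near z 0.095, well above the TCP, so they skimmed over the grip. I'll go back over it, come in about 18 mm lower, and push slower while checking the force.

Call:
drive_tool:
  targets: [0, 0, 0, 0, 0, -0.05, 0, 0, 0, 0, 0.01, -0.02, -0.07, 0, 0, 0, 0, 0.035, -0.065, -0.07, 0, 0, 0, 0, 0.054, -0.108, -0.07, 0, 0, 0, 0, 0.054, -0.108, -0.07, 0]

```text
clock: 4.25
tool_pos: [0.5129, 0.1092, 0.1513]
tcp_rot: [-3.141, -0.0, 3.107]
contact_force: [-0.2, 0.2, 0.1]
grip_width: 0.001
gripper_force: 0.0
```

Call:
drive_tool:
  targets: [0, 0, 0, 0, 0, 0, 0, 0, 0, 0, 0, 0, 0.04, 0, 0, 0, 0, 0, 0, 0.08, 0, 0, 0, 0, 0, 0, 0.088, 0, 0, 0, 0, 0, 0, 0.088, 0]

```text
clock: 4.88
tool_pos: [0.5145, 0.1121, 0.0634]
tcp_rot: [3.142, -0.001, 3.111]
contact_force: [0.4, -0.8, 0.2]
grip_width: 0.0
gripper_force: 0.0
```

Call:
drive_tool:
  targets: [0, 0, 0, 0, 0.008, 0, 0, 0, 0, 0, 0, 0.016, 0, 0, 0, 0, 0, 0, 0.024, 0, 0, 0, 0, 0, 0, 0.032, 0, 0, 0, 0, 0, 0, 0.038, 0, 0]

```text
clock: 5.5
tool_pos: [0.5158, 0.1498, 0.0635]
tcp_rot: [-3.141, 0.001, 3.11]
contact_force: [0.7, -2.4, 0.7]
grip_width: -0.004
gripper_force: 1.0
```

```bash
cat > grip.py <<'E'
from h import *
s=bot.sense(); im=bot.capture("wrist"); C=cam("wrist",s); cv2.imwrite("pics/w5.png",im); print(s["tool_pos"],s["contact_force"],s["clock"])
h=cv2.cvtColor(im,cv2.COLOR_BGR2HSV); k=cv2.inRange(h,(0,150,60),(6,255,255))|cv2.inRange(h,(172,150,60),(180,255,255))
for c in cv2.findContours(k,0,2)[0]:
    if cv2.contourArea(c)>50: r=cv2.minAreaRect(c); print(r,cv2.contourArea(c)); print([onz(C,*q,.104).round(3).tolist() for q in cv2.boxPoints(r)])
E
python3 grip.py
```

```text
[0.51579187 0.14981975 0.0634997 ] [ 0.65062395 -2.39624239  0.70723449] 5.5
((378.6375732421875, 249.3113250732422), (40.28092956542969, 69.07020568847656), 21.161258697509766) 2364.0
[[0.521, 0.16, 0.104], [0.492, 0.171, 0.104], [0.499, 0.187, 0.104], [0.529, 0.177, 0.104]]
```

Call:
drive_tool:
  targets: [0, 0, 0, -0.003, 0.012, 0, 0, 0, 0, 0, -0.006, 0.025, 0, 0, 0, 0, 0, -0.013, 0.039, 0, 0, 0, 0, 0, -0.022, 0.052, 0, 0, 0, 0, 0, -0.031, 0.06, 0, 0]

```text
clock: 6.18
tool_pos: [0.5486, 0.2095, 0.0629]
tcp_rot: [3.142, -0.001, 3.111]
contact_force: [-1.9, -2.7, -0.1]
grip_width: 0.0
gripper_force: 1.1
```

Call:
drive_tool:
  targets: [0, 0, 0, -0.01, 0.006, 0, 0, 0, 0, 0, -0.016, 0.009, 0, 0, 0, 0, 0, -0.021, 0.011, 0, 0, 0, 0, 0, -0.025, 0.012, 0, 0, 0, 0, 0, -0.025, 0.012, 0, 0]

```text
clock: 6.8
tool_pos: [0.5741, 0.2197, 0.0633]
tcp_rot: [3.141, 0.0, 3.11]
contact_force: [-0.0, -0.4, 0.3]
grip_width: 0.002
gripper_force: 0.3
```

```bash
python3 grip.py
```

```text
[0.57412551 0.21970548 0.06330428] [-0.02958789 -0.37160453  0.26506069] 6.8
((371.5882873535156, 279.6470947265625), (14.55213737487793, 6.305926322937012), 14.03624439239502) 62.0
[[0.583, 0.237, 0.104], [0.58, 0.238, 0.104], [0.582, 0.244, 0.104], [0.585, 0.244, 0.104]]
((267.9038391113281, 279.01922607421875), (8.629109382629395, 20.592193603515625), 78.69007110595703) 108.5
[[0.579, 0.191, 0.104], [0.578, 0.2, 0.104], [0.582, 0.2, 0.104], [0.584, 0.191, 0.104]]
```

Call:
drive_tool:
  targets: [0, 0, 0, -0.004, 0, 0, 0, 0, 0, 0, -0.008, 0, 0, 0, 0, 0, 0, -0.01, 0, 0, 0, 0, 0, 0, -0.01, 0, 0, 0]

```text
clock: 7.35
tool_pos: [0.5741, 0.2197, 0.0631]
tcp_rot: [-3.139, -0.02, 3.111]
contact_force: [-36.6, -2.5, 26.9]
grip_width: 0.001
gripper_force: 18.7
```

The handle is on its stop (36 N). I'll back off, rise with the fingers open, and check the handle.

Call:
drive_tool:
  targets: [0, 0, 0, 0.014, 0, 0, 0, 0, 0, 0, 0.035, 0, 0, 0, 0, 0, 0, 0.05, 0.0, -0.04, 0, 0, 0, 0, 0.05, 0, -0.1, 0, 0, 0, 0, 0.08, 0, -0.16, 0.085]

```text
clock: 7.98
tool_pos: [0.507, 0.2217, 0.2217]
tcp_rot: [3.141, 0.003, 3.109]
contact_force: [0.7, 0.6, 0.6]
grip_width: 0.198
gripper_force: 0.0
```

Call:
drive_tool:
  targets: [0, 0, 0, 0.02, 0.04, -0.02, 0.085, 0, 0, 0, 0.02, 0.06, -0.02, 0.085, 0, 0, 0, 0.02, 0.06, -0.02, 0.085, 0, 0, 0, 0.02, 0.06, -0.02, 0.085, 0, 0, 0, 0.02, 0.06, -0.02, 0.085]

```text
clock: 8.6
tool_pos: [0.4878, 0.2813, 0.2378]
tcp_rot: [-3.14, -0.002, 3.109]
contact_force: [0.4, 0.3, 0.1]
grip_width: 0.996
gripper_force: 0.0
```

```bash
cat >> grip.py <<'E'
k=cv2.inRange(h,(22,110,70),(36,255,255))
for c in cv2.findContours(k,0,2)[0]:
    if cv2.contourArea(c)>50: print("yellow",cv2.minAreaRect(c),cv2.boundingRect(c))
k=cv2.inRange(h,(40,60,40),(85,255,255))
for c in cv2.findContours(k,0,2)[0]:
    if cv2.contourArea(c)>50: m=cv2.moments(c); q=(m["m10"]/m["m00"],m["m01"]/m["m00"]); print("green",q,m["m00"],onz(C,*q,.155))
E
python3 grip.py
```

```text
[0.48779712 0.28133517 0.2378376 ] [0.44247297 0.26044744 0.13517017] 8.6
((261.5, 277.5), (17.0, 61.0), 90.0) 950.5
[[0.58, 0.184, 0.104], [0.582, 0.247, 0.104], [0.601, 0.246, 0.104], [0.599, 0.181, 0.104]]
((20.5, 279.0), (31.0, 32.0), 0.0) 780.0
[[0.602, -0.059, 0.104], [0.565, -0.049, 0.104], [0.566, -0.017, 0.104], [0.603, -0.026, 0.104]]
yellow ((417.0, 160.5), (31.0, 32.0), 90.0) (401, 145, 33, 32)
yellow ((397.2148742675781, 148.77056884765625), (21.814292907714844, 28.00533103942871), 33.11134338378906) (386, 138, 29, 29)
green (530.0059844404548, 203.7475421048132) 1949.5 [0.50290688 0.44903405 0.155     ]
green (418.41785714285714, 161.17142857142858) 280.0 [0.46510225 0.35715734 0.155     ]
green (522.8626031449478, 104.84726763194769) 2141.0 [0.42519159 0.43331776 0.155     ]
green (431.817390554981, 27.40615305067218) 1934.0 [0.37014505 0.36236497 0.155     ]
```

The valve is open: the grip runs along y at x≈0.59. The probe axis is at (0.464,0.357). I'll move over it, descend and grasp.

Call:
drive_tool:
  targets: [0, 0, 0, 0.026, 0.05, 0, 0.085, 0, 0, 0, 0.026, 0.0745, 0, 0.085, 0, 0, 0, 0.026, 0.0745, 0, 0.085, 0, 0, 0, 0.026, 0.0745, 0.02, 0.085, 0, 0, 0, 0.026, 0.0745, 0.04, 0.085]

```text
clock: 9.28
tool_pos: [0.4641, 0.3563, 0.1971]
tcp_rot: [-3.141, -0.001, 3.108]
contact_force: [0.4, 0.1, -0.4]
grip_width: 0.997
gripper_force: 0.0
```

```bash
python3 grip.py | grep -v "^\["; python3 -c "
from h import *
go([.464,.3565,.1],down(3.109))"
```

```text
yellow ((324.0, 198.0), (54.0, 36.0), 90.0) (306, 171, 37, 55)
green (467.3052721088435, 246.99095547309832) 2156.0 [0.49684712 0.45730283 0.155     ]
green (323.40453514739227, 208.5124716553288) 367.5 [0.4650893  0.35683516 0.155     ]
green (453.63520367728637, 139.69178950705341) 2103.0 [0.42146288 0.44220533 0.155     ]
green (343.5558846761453, 51.57010268562401) 1688.0 [0.36657242 0.37216005 0.155     ]
row [-0.0037, -0.0055, -0.0006] [-0.0021, 0.0015, 0.0935] t 9.32
```

Call:
drive_tool:
  targets: [0, 0, 0, 0, 0.0005, 0.045, 0.085, 0, 0, 0, -0.001, 0.0005, 0.085, 0.085, 0, 0, 0, -0.001, 0.0005, 0.096, 0.085, 0, 0, 0, -0.001, 0.0005, 0.096, 0.085, 0, 0, 0, -0.001, 0.0005, 0.096, 0.04]
  grip_force: 60

```text
clock: 9.95
tool_pos: [0.4665, 0.3587, 0.1051]
tcp_rot: [3.14, 0.003, 3.11]
contact_force: [-0.6, -0.4, 0.5]
grip_width: 0.811
gripper_force: 0.0
```

Call:
drive_tool:
  targets: [0, 0, 0, 0, 0, 0, 0.02, 0, 0, 0, 0, 0, 0, 0.0, 0, 0, 0, 0, 0, 0, 0, 0, 0, 0, 0, 0, 0, 0, 0, 0, 0, 0, 0, 0, 0]
  grip_force: 60

```text
clock: 10.58
tool_pos: [0.4658, 0.3583, 0.1043]
tcp_rot: [3.141, 0.001, 3.11]
contact_force: [-0.4, -2.4, 6.1]
grip_width: 0.285
gripper_force: 58.6
```

Call:
drive_tool:
  targets: [0, 0, 0, 0, 0, -0.02, 0, 0, 0, 0, 0, 0, -0.045, 0, 0, 0, 0, 0, 0, -0.075, 0, 0, 0, 0, 0, 0, -0.1, 0, 0, 0, 0, 0, 0, -0.12, 0]

```text
clock: 11.2
tool_pos: [0.4653, 0.3584, 0.2252]
tcp_rot: [3.141, 0.001, 3.11]
contact_force: [0.4, 0.4, -1.0]
grip_width: 0.291
gripper_force: 59.0
```

Call:
drive_tool:
  targets: [0, 0, 0, 0, 0, 0, 0, 0, 0, 0, 0, 0, 0, 0, 0, 0, 0, 0, 0, 0, 0]

```text
clock: 11.58
tool_pos: [0.4644, 0.3577, 0.2215]
tcp_rot: [-3.14, -0.002, 3.11]
contact_force: [0.4, 0.0, -1.2]
grip_width: 0.283
gripper_force: 59.1
```

```bash
python3 - <<'E'
from h import *
s=bot.sense(); print(s["tool_pos"],s["tcp_rot"],s["contact_force"],s["grip_width"],s["gripper_force"])
for n in("wrist","scene"):
    im=bot.capture(n); C=cam(n,s); h=cv2.cvtColor(im,cv2.COLOR_BGR2HSV); cv2.imwrite(f"pics/lift_{n}.png",im)
    t=np.array(s["tool_pos"]); print(n,"tcp",proj(C,t),"z+.07",proj(C,t+[0,0,.07]),"z-.1",proj(C,t-[0,0,.1]))
    k=cv2.inRange(h,(22,110,70),(36,255,255))
    for c in cv2.findContours(k,0,2)[0]:
        if cv2.contourArea(c)>30: print(" yellow",cv2.minAreaRect(c),cv2.boundingRect(c))
    k=cv2.inRange(h,(14,110,70),(24,255,255))
    for c in cv2.findContours(k,0,2)[0]:
        if cv2.contourArea(c)>8: print(" brass",cv2.boundingRect(c),cv2.contourArea(c))
E
```

```text
[0.46443223 0.35772241 0.22153713] [-3.14020109e+00 -2.31020616e-03  3.10979346e+00] [ 0.38259051  0.01709421 -1.22807119] 0.28254023179936716 59.07303035259247
wrist tcp [322.72801703 229.59347244] z+.07 [322.96675678 302.78307343] z-.1 [322.59026707 187.36395612]
 yellow ((321.5, 270.5), (61.0, 59.0), 90.0) (292, 240, 60, 62)
 yellow ((320.559326171875, 223.2025909423828), (50.60244369506836, 54.06481170654297), 88.93909454345703) (294, 198, 55, 52)
 brass (106, 271, 76, 29) 1424.0
 brass (323, 252, 29, 48) 337.0
 brass (212, 250, 35, 32) 528.0
 brass (292, 240, 48, 63) 456.0
 brass (416, 200, 8, 7) 26.0
 brass (295, 198, 54, 51) 1229.0
 brass (316, 185, 10, 7) 35.5
 brass (403, 126, 5, 7) 17.0
scene tcp [436.2097727  195.88454407] z+.07 [443.89935534 167.41408087] z-.1 [426.55735661 231.62234286]
 yellow ((437.64154052734375, 194.7547149658203), (13.186612129211426, 24.99962043762207), 15.945395469665527) (429, 181, 17, 27)
 yellow ((602.4000244140625, 170.69998168945312), (18.335756301879883, 18.782970428466797), 26.56505012512207) (591, 162, 24, 19)
 yellow ((169.0, 158.0), (14.0, 22.0), 90.0) (158, 151, 23, 15)
 brass (452, 305, 6, 8) 16.0
 brass (333, 264, 19, 15) 137.5
 brass (444, 243, 5, 8) 13.5
 brass (302, 226, 30, 26) 305.5
 brass (427, 221, 5, 10) 19.0
 brass (0, 12, 144, 276) 18740.5
```

The thermometer is lifted: the tip is on the tool axis at wrist pixel (321,188), about 94 mm beyond the TCP. Now I'll work out the tilted approach pose, 50 mm off the spot.

```bash
cat >> h.py <<'E'
a=-0.035; sl=np.radians(20)
nrm=np.array([-np.sin(sl)*np.cos(a),-np.sin(sl)*np.sin(a),np.cos(sl)])
ux=np.array([np.cos(sl)*np.cos(a),np.cos(sl)*np.sin(a),np.sin(sl)])
ROT=np.c_[-ux,np.cross(-nrm,-ux),-nrm]
E
python3 -c "
from h import *
go(np.array([.592,-.056,.088])+.144*nrm,ROT); print(ROT.round(3))"
```

```text
row [-0.0005, -0.3509, 0.0033] [-0.0912, -0.4094, -0.0011] t 11.68
[[-0.939  0.035  0.342]
 [ 0.033  0.999 -0.012]
 [-0.342  0.    -0.94 ]]
```

Call:
drive_tool:
  targets: [0, 0, 0, 0, 0, -0.04, 0, 0, 0, 0, 0, -0.05, -0.05, 0, 0, 0, 0, -0.02, -0.11, -0.05, 0, 0, 0, 0, -0.05, -0.17, -0.05, 0, 0, -0.1, 0, -0.07, -0.23, -0.05, 0]

```text
clock: 12.3
tool_pos: [0.5275, 0.1295, 0.2722]
tcp_rot: [-3.141, 0.101, 3.109]
contact_force: [0.3, -1.4, -0.8]
grip_width: 0.283
gripper_force: 59.3
```

Call:
drive_tool:
  targets: [0, -0.1, 0, -0.01, -0.06, 0, 0, 0, -0.2, 0, -0.015, -0.12, 0, 0, 0, -0.25, 0, -0.02, -0.17, 0.01, 0, 0, -0.25, 0, -0.02, -0.179, 0.02, 0, 0, -0.25, 0, -0.02, -0.179, 0.03, 0]

```text
clock: 12.92
tool_pos: [0.543, -0.0482, 0.2445]
tcp_rot: [3.141, 0.349, 3.108]
contact_force: [-0.3, -0.2, -1.0]
grip_width: 0.287
gripper_force: 59.4
```

Call:
drive_tool:
  targets: [0, 0, 0, 0, 0, 0, 0, 0, 0, 0, 0, 0, 0, 0, 0, 0, 0, 0, 0, 0, 0, 0, 0, 0, 0, 0, 0, 0]

```text
clock: 13.42
tool_pos: [0.5435, -0.0474, 0.2457]
tcp_rot: [-3.141, 0.351, 3.111]
contact_force: [-0.5, 0.2, -0.4]
grip_width: 0.282
gripper_force: 59.5
```

```bash
cat > spot.py <<'E'
from h import *
s=bot.sense(); im=bot.capture("wrist"); C=cam("wrist",s); cv2.imwrite("pics/w6.png",im); print(s["tool_pos"],s["tcp_rot"],s["contact_force"],abs(s["joint_velocities"]).max().round(3))
h=cv2.cvtColor(im,cv2.COLOR_BGR2HSV); k=cv2.inRange(h,(0,130,60),(6,255,255))|cv2.inRange(h,(172,130,60),(180,255,255))
for c in cv2.findContours(k,0,cv2.CHAIN_APPROX_NONE)[0]:
    if cv2.contourArea(c)>40: print("red",cv2.boundingRect(c),cv2.contourArea(c),cv2.fitEllipse(c) if len(c)>5 else 0)
k=cv2.inRange(h,(14,110,60),(24,255,255))
for c in cv2.findContours(k,0,2)[0]:
    if cv2.contourArea(c)>15: print("brass",cv2.boundingRect(c),cv2.contourArea(c))
A=R.from_euler('xyz',s["tcp_rot"]); t=s["tool_pos"]; zt=A.apply([0,0,1]); print("tip pred",t+.094*zt,proj(C,t+.094*zt),"square err deg",np.degrees(np.arccos(-zt@nrm)))
sp=np.array([.592,-.056,.088]); print("spot pred px",proj(C,sp)); go(sp+.144*nrm,ROT)
E
python3 spot.py
```

```text
[ 0.54354653 -0.04736016  0.24574405] [-3.14140768  0.35055828  3.11087035] [-0.49396218  0.19816001 -0.44583716] 0.005
red (550, 155, 72, 19) 1114.0 ((583.8464965820312, 163.65753173828125), (19.130207061767578, 83.58842468261719), 89.99622344970703)
red (300, 149, 34, 33) 841.5 ((316.82147216796875, 164.89915466308594), (32.39885711669922, 33.12004852294922), 99.90512084960938)
brass (292, 241, 60, 58) 2808.0
brass (41, 209, 59, 39) 495.0
brass (296, 198, 53, 50) 1520.0
brass (315, 185, 11, 6) 32.0
brass (461, 109, 107, 50) 2027.5
tip pred [ 0.57581244 -0.04836915  0.15746103] [322.46564221 188.6646927 ] square err deg 0.11270875669430028
spot pred px [315.52679051 164.4192755 ]
row [0.0013, 0.0013, 0.0037] [0.0081, -0.0068, 0.0208] t 13.47
```

View pics/w6.png

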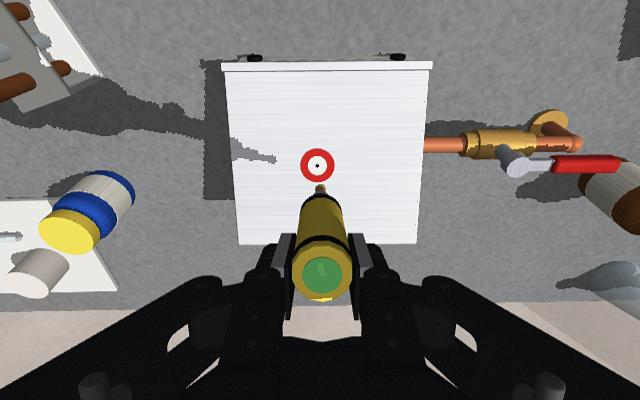

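The ring is at (317,165) and the tip at (320,187), so they agree with the prediction to about 2 px (2 mm). I'll correct for that and go to a gap of about 10 mm.

```bash
sed -i 's/^sp=.*/sp=np.array([.593,-.053,.088]); print("F along n",nrm@s["contact_force"],"dist along n",(t-sp)@nrm); go(sp+.104*nrm,ROT)/' spot.py; python3 spot.py | tail -2
```

```text
F along n -0.5106788790803466 dist along n 0.16513046654754493
row [0.0012, 0.0012, 0.0034] [0.0072, -0.0037, 0.0611] t 13.53
```

Call:
drive_tool:
  targets: [0, 0, 0, 0.007, -0.0037, 0.02, 0, 0, 0, 0, 0.007, -0.0037, 0.04, 0, 0, 0, 0, 0.007, -0.0037, 0.055, 0, 0, 0, 0, 0.007, -0.0037, 0.061, 0, 0, 0, 0, 0.007, -0.0037, 0.061, 0]

```text
clock: 14.15
tool_pos: [0.5575, -0.0519, 0.1854]
tcp_rot: [3.141, 0.349, 3.11]
contact_force: [0.3, 0.2, -1.2]
grip_width: 0.282
gripper_force: 59.5
```

Call:
drive_tool:
  targets: [0, 0, 0, 0, 0, 0, 0, 0, 0, 0, 0, 0, 0, 0, 0, 0, 0, 0, 0, 0, 0]

```text
clock: 14.52
tool_pos: [0.5577, -0.0521, 0.1862]
tcp_rot: [-3.141, 0.351, 3.11]
contact_force: [0.6, 0.7, -1.8]
grip_width: 0.281
gripper_force: 59.5
```

```bash
python3 spot.py; python3 -c "
import cv2; im=cv2.imread('pics/w6.png'); print(im.shape); cv2.imwrite('pics/w7.png',cv2.resize(im[150:230,280:360],None,fx=6,fy=6,interpolation=2))"
```

```text
[ 0.55769069 -0.05208302  0.18617198] [-3.14135847  0.35087681  3.10987416] [ 0.63540394  0.65186267 -1.7531118 ] 0.003
red (605, 173, 35, 23) 651.0 ((623.3324584960938, 184.1751251220703), (24.69063377380371, 39.45055389404297), 90.28302764892578)
red (301, 165, 41, 35) 590.0 ((320.8852233886719, 183.57110595703125), (34.30805587768555, 38.296451568603516), 87.91458129882812)
brass (292, 241, 60, 59) 2795.0
brass (0, 235, 67, 44) 823.5
brass (295, 198, 54, 50) 1527.5
brass (316, 184, 10, 7) 33.0
brass (496, 116, 118, 60) 2816.5
tip pred [ 0.58998354 -0.05312967  0.09789925] [322.46471102 188.66416072] square err deg 0.115656304943064
F along n -1.8567724080149763 dist along n 0.10433156243270247
row [0.0009, 0.0016, 0.0031] [0.0003, 0.0003, 0.0002] t 14.57
(400, 640, 3)
```

View pics/w7.png

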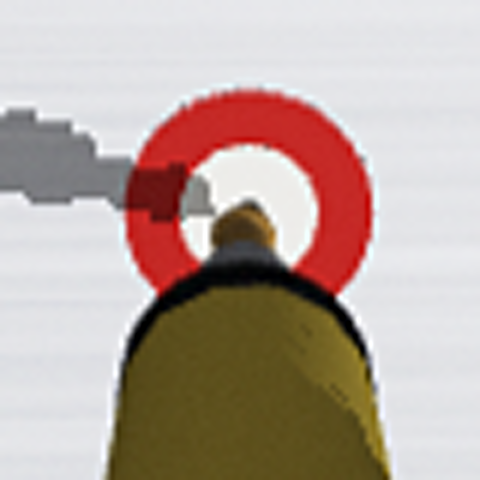

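The tip end is over the white centre of the ring, at crop (245,230) against a ring centre of (250,211), and the parallax fits a 10 mm gap. I'll press along the axis in stages.

Call:
drive_tool:
  targets: [0, 0, 0, 0, 0, 0.004, 0, 0, 0, 0, 0, 0, 0.008, 0, 0, 0, 0, 0, 0, 0.012, 0, 0, 0, 0, 0, 0, 0.012, 0, 0, 0, 0, 0, 0, 0.012, 0]

```text
clock: 15.2
tool_pos: [0.5616, -0.0521, 0.1744]
tcp_rot: [3.142, 0.35, 3.11]
contact_force: [-0.1, -0.1, -0.7]
grip_width: 0.287
gripper_force: 59.5
```

```bash
cat > f.py <<'E'
from h import *
F=[]
for i in range(6): s=bot.sense(); F.append(s["contact_force"]); bot.capture("top")
sp=np.array([.593,-.053,.088]); print((np.array(F)@nrm).round(2),"mean",np.mean(F,0)@nrm,"dist",(s["tool_pos"]-sp)@nrm,"lateral",(s["tool_pos"]-sp)@ux,s["clock"])
E
python3 f.py; python3 spot.py | grep brass
```

```text
[-0.58 -0.99 -0.57  0.16 -1.22 -0.86] mean -0.6753045655946867 dist 0.09197095708118838 lateral 3.414567460208246e-05 15.45
brass (292, 241, 60, 58) 2804.0
brass (0, 240, 58, 46) 859.5
brass (295, 198, 54, 50) 1532.5
brass (315, 185, 11, 6) 33.0
brass (503, 145, 20, 32) 399.5
brass (516, 117, 108, 62) 2646.0
```

Call:
drive_tool:
  targets: [0, 0, 0, 0, 0, 0.003, 0, 0, 0, 0, 0, 0, 0.006, 0, 0, 0, 0, 0, 0, 0.006, 0, 0, 0, 0, 0, 0, 0.006, 0]

```text
clock: 16.05
tool_pos: [0.5637, -0.0522, 0.1688]
tcp_rot: [-3.142, 0.35, 3.11]
contact_force: [-1.1, -0.6, 1.1]
grip_width: 0.285
gripper_force: 59.5
```

```bash
python3 f.py; python3 spot.py | grep -E "brass|red"
```

```text
[1.4  1.29 0.99 1.38 0.82 2.11] mean 1.3301177347286615 dist 0.08596536814298394 lateral 8.554653303818186e-05 16.3
red (624, 179, 16, 24) 233.5 ((632.6512451171875, 190.00390625), (15.857495307922363, 26.331037521362305), 174.404296875)
red (299, 170, 44, 33) 601.5 ((320.8782958984375, 188.9128875732422), (36.30455780029297, 40.79103469848633), 90.15630340576172)
brass (0, 243, 53, 47) 858.5
brass (292, 241, 60, 59) 1504.0
brass (295, 198, 54, 50) 1529.5
brass (315, 187, 11, 5) 16.5
brass (507, 146, 20, 32) 414.0
brass (517, 117, 113, 64) 2736.0
tip pred [ 0.59591168 -0.05326774  0.08050958] [322.46459556 188.66415565] square err deg 0.08593000573837076
```

The force rose by 2 N over 6 mm, which matches the spring at about 8 mm in. I'll add 2 mm, settle, check and hand in.

Call:
drive_tool:
  targets: [0, 0, 0, 0, 0, 0.002, 0, 0, 0, 0, 0, 0, 0.002, 0, 0, 0, 0, 0, 0, 0.002, 0, 0, 0, 0, 0, 0, 0.002, 0, 0, 0, 0, 0, 0, 0.002, 0]

```text
clock: 17.02
tool_pos: [0.5643, -0.0523, 0.1669]
tcp_rot: [-3.142, 0.35, 3.11]
contact_force: [-2.1, -0.7, 1.8]
grip_width: 0.285
gripper_force: 59.5
```

```bash
python3 f.py; python3 spot.py | grep -E "square|red \(29|red \(30"; python3 -c "
from bench import bot
s=bot.sense(); print(s['grip_width'],s['gripper_force'],s['contact_force'],abs(s['joint_velocities']).max())
print(bot.finish_job())"
```

```text
[2.35 1.45 2.38 1.93 1.84 1.06] mean 1.835083947449525 dist 0.08388086389207439 lateral 1.0616087015288465e-05 17.275
red (299, 170, 44, 34) 606.0 ((320.81854248046875, 189.5123291015625), (36.64292907714844, 40.887386322021484), 92.50038146972656)
tip pred [ 0.59656345 -0.05325748  0.0785575 ] [322.46456214 188.66415319] square err deg 0.08443364814953813
0.28634411605253673 59.49765086174011 [-1.52536216  0.86639391  0.61801573] 0.0024924842599925766
the job is handed in; nothing more can be done
None
```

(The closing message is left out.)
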